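# Still a swinging planter over its saucer and set it down

## Task

The freshly watered hanging herb planter is stowed on its steel stand: lift it off by the middle of its wooden bar, touching only the bar, and carry it over to the terracotta saucer without knocking it against anything. It swings freely once its foot slips off the stand's stay bar, so bring it to rest by moving your hand, and let it drip into the saucer, hanging still just clear above the middle of it for a good four seconds. Then set it down gently, upright in the middle of the saucer, let go, and leave everything else where it is.

Things in the scene. Friction and masses are not known exactly. Their poses are not given: they have to be found in the camera images.
- bar: Wooden carrying bar of the planter, 180 mm long, 22 wide, 20 high, 60 g. Origin at its centre, on the pivot axis; y along its length (the pivot axis), z up. It lies level, its ends in the stand's saddles, origin 285 mm above the table. Grasp its middle from above, fingers closing along its x (across it), between the strap eyes: steel discs 35 mm across, 41 mm to either side of the middle.
- planter: Terracotta pot of basil: foot 90 mm across, rim 115, height 100, hung from the bar by two rigid steel straps. Origin at the centre of its flat underside, 240 mm below the pivot axis; z up along the pot, y along the bar. It swings as one rigid piece about the bar's long axis. On the stand it leans 0.27 rad, foot towards the stand's -x.
- planter_com (a point): Centre of mass of the planter, 185 mm below the pivot axis. Nominal mass 650 g, true mass 0.8 to 1.25 times that. The pivot has almost no friction: left alone, a swing takes over 30 s to die down. Period about 0.88 s, that of a point load 194 mm below the pivot, whatever its mass.
- stand: Fixed steel stand, its two square posts 80 mm to either side of the origin along its y; origin on the table between them, feet 130 mm long each way along its x. The bar lies along its y. The gap between the posts is 148 mm and they reach 310 mm up, so the raised planter must be brought out along the stand's -x (towards the robot) or +x by 100 mm before it goes sideways.
- saddle_left (a point): Middle of the floor of the U saddle on the post at the stand's +y, 275 mm above the table; the other saddle mirrors it at -y. Inner width 28 mm along the stand's x, prongs up to 310 mm: raise the bar straight up by at least 36 mm before moving it sideways.
- stay_mid (a point): Middle of the top front edge of the stay bar, a flat bar between the posts, 55 mm above the table and 16 mm to -x of the stand's origin; the pot's foot leans on its -x face. Once the bar has been raised about 14 mm the foot slips over it and the planter swings freely along the stand's x, about 0.25 rad each way. Nothing is in the way behind it.
- saucer: Loose round terracotta saucer, 150 mm across at the rim, 20 mm high, 500 g; inner floor 6 mm above its underside, 57 mm in radius. Origin at the centre of its underside, z up. With the planter standing in it the bar's centre is 246 mm above the table.
- mug: White mug, 80 mm across and 80 mm high, between stand and saucer; leave alone. Origin under its centre.
- shaker: Glass shaker, 44 mm across, 75 mm high, between stand and saucer; leave alone. Origin under its centre.
- pepper: Dark wooden pepper shaker, 44 mm across, 68 mm high, between stand and saucer; leave alone. Origin under its centre.
- trowel: Flat hand tool 200 mm long lying at the left; leave alone. Origin under its centre.
- spare_pot: Small filled terracotta pot, 78 mm across, 75 mm high, at the right; leave alone. Origin under its centre.
- bowl: White bowl, 170 mm across, 60 mm high, right edge; leave alone. Origin under its centre.
- notepad: Thick notepad, 150 by 110 by 12 mm, left edge; leave alone. Origin under its centre.
Mind the look-alikes: they are no part of the job. There is more than one size of the saucer; the one meant has the size given above.

How it is judged:
By the outcome, as a careful person would: the job done as asked, in the order asked, and still so for the second after the job is handed in, with the robot touching nothing.
It also fails if it takes over 48 s, if anything falls off the work surface, if the arm or the gripper's body presses on something with over 40 N, if the wrist force passes 120 N, or if a joint passes its speed limit or range.

## Robot

A 6-joint arm with a two-finger parallel gripper is mounted at the origin on the work surface. World frame = base frame: x ahead of the robot, y to its left, z up, the work surface at z = 0. Lengths are in m, angles in rad, forces in N, time in s.
With the tool pointing down it reaches from about 0.25 to 0.775 m from the base axis. Payload 4 kg.
Tool frame: the origin (TCP) lies midway between the tips of the shut fingers; the grasp point (between the pads) lies 19 mm behind it (grip_point_offset is the distance from the TCP to the grasp point, in m); z points along the fingers, y is the line along which they close (so a half turn about z gives the same grasp; the last joint's range is limited). The gripper opens to 94 mm and grips with 3 to 60 N. Pads are 16 mm wide; open, the fingers measure 119 mm over their backs; the gripper's body (75 mm by 177 mm) begins 78 mm behind the grasp point.
Start: joints at [-1.335, 0.087, 1.371, -0, 1.684, -0.103], TCP at [0.183, -0.519, 0.206] pointing down, gripper open.
Joint ranges: [-3.1, 3.1], [-0.76, 2.03], [0.27, 2.55], [-1.08, 4.22], [0.17, 2.65], [-2.57, 2.57]. Speed limits (rad/s): [2.79, 2.79, 3.14, 3.14, 3.14, 3.14].

## Interface

Orientations are given as [roll, pitch, yaw] about the fixed x, y, z axes, in that order (R = Rz(yaw) Ry(pitch) Rx(roll)).
In Python, from bench import * gives the robot as it stands.
- The arm moves only by the tool carry_out, never from a script. Its argument "commands" is a list of rows, each a list of 6 numbers: the shift along the tool's x, y, z in m, then the turn, a rotation vector about the tool's x, y, z in rad. In form: [[tx, ty, tz, rx, ry, rz], ...]. A call has exactly 5 rows; each row is the pose to reach, as a shift and turn from the pose commanded when the call began, along the tool's axes at that moment; what a row does not reach only later rows make up. A row lasts 1/10 s, in which the tool goes at most 50 mm and 8.59 degrees, less where a joint would pass 70% of its speed; a pose out of reach is approached as far as the arm can. A call with a gripper value outside its range is refused whole. "jaw" is the opening, from 0 (shut) to 1 (fully open), set as the call begins (left out, the last holds). The fingers move at their own pace and stop on an object; the grip force is fixed at half the most. Time passes only in rows, so rows that repeat a pose let the fingers close, or fill a call up. It gives the time, the measured TCP pose, the force, the opening and the grip force at its end, in the units of the state.
- get_obs(): the state, without advancing time (a new reading comes with each control period).
- snapshot(name): name is "scene" or "side" or "wrist"; returns a dict with "img" (400x640x3 uint8, red, green, blue), "range_z" (400x640 float32, m along the optical axis (not along the pixel's ray), 0 where there is no reading), "fx", "fy", "cx", "cy" (pixels), "R" (3x3) and "t" (3): a world point X has camera coordinates R X + t. Camera axes: x right, y down, z forward; pixel columns grow to the right and rows downward; lengths in m; the calibration is good to about 2 mm. The wrist camera is an equidistant fisheye: a pixel r from the principal point sees the ray r / f radians off the axis. A picture is of the moment at which its call begins.
- close_job(): hands the job in; it is judged then, once.
The state is a dict: "time": time; "joint_positions": joint angles; "qvel": joint speeds; "joint_torque": joint torques, N m; "tool_pos": TCP position; "ee_rot": TCP orientation; "wrist_force": force on the tool from outside, world axes, zero at the start; "wrist_torque": the same for the moment, N m; "width": finger opening in m; "finger_force": force on a finger pad.
Only numpy, scipy, OpenCV 4.12 (cv2) and the standard library are available. Lean on these libraries where they do the work, as an engineer would, in place of code of your own. Each camera call takes 0.05 s, during which the arm holds its last target. There are 200 camera calls.

## Working session

There is one attempt and no reset: what is moved stays moved. The work goes in short steps, Python scripts to look and compute and a tool call to move; the robot and the scene stay as the last step left them, time stands still between calls to the robot, and variables do not carry over. Pictures are saved under pics/ and viewed, at most 10 in all, crops included, and the job is handed in when it is done.

Besides the shell and the picture viewer there is one more tool, called after "Request:" by a JSON object that holds its "method" and its "body". carry_out: Moves the arm, as the interface text tells. Its arguments: {"type":"object","properties":{"commands":{"type":"array","items":{"type":"array","items":{"type":"number"}}},"jaw":{"type":"number"}},"required":["commands"]}

```bash
mkdir -p pics; ls
python3 - <<'E'
from bench import *
import cv2,numpy as np,pickle
d={}
for n in("scene","side"):
    s=snapshot(n);d[n]=s
    cv2.imwrite(f"pics/{n}0.png",s["img"][:,:,::-1]); print(n,s["fx"],s["R"].round(3).tolist(),s["t"])
pickle.dump(d,open("d.pkl","wb"))
o=get_obs();print(o)
E
```

```text
pics
scene 479.3145783870484 [[0.659, 0.752, 0.004], [0.535, -0.466, -0.704], [-0.528, 0.467, -0.71]] [-0.3594334  -0.16793507  1.88000253]
side 433.87496512447035 [[-0.98, -0.199, 0.01], [-0.161, 0.763, -0.626], [0.117, -0.615, -0.78]] [0.5456484  0.20403754 1.45706468]
{'time': 0.1, 'joint_positions': array([-1.33508823e+00,  8.78677758e-02,  1.37208906e+00,  8.81354159e-06,
        1.68360513e+00, -1.03107466e-01]), 'qvel': array([-0.00084305, -0.00168989, -0.00432104,  0.00036025,  0.00142592,
       -0.00136903]), 'joint_torque': array([ 9.80891127e-04, -3.41253841e+01, -3.03300583e+01,  7.20105437e-02,
        3.04255367e-02, -9.60844545e-05]), 'tool_pos': array([ 0.18268235, -0.51825104,  0.20443564]), 'ee_rot': array([-3.13963470e+00, -2.11403775e-04,  3.38816337e-01]), 'wrist_force': array([ 0.16390064, -1.02068038, -0.05400295]), 'wrist_torque': array([ 0.01058395, -0.01538038, -0.00891479]), 'finger_force': 0.0, 'width': 0.09377701788961715}
```

View pics/scene0.png

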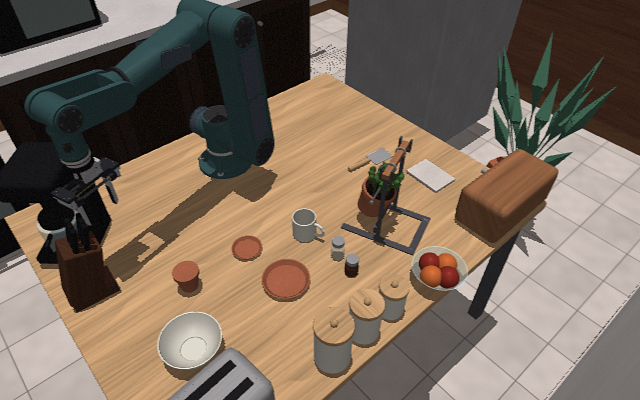

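View pics/side0.png

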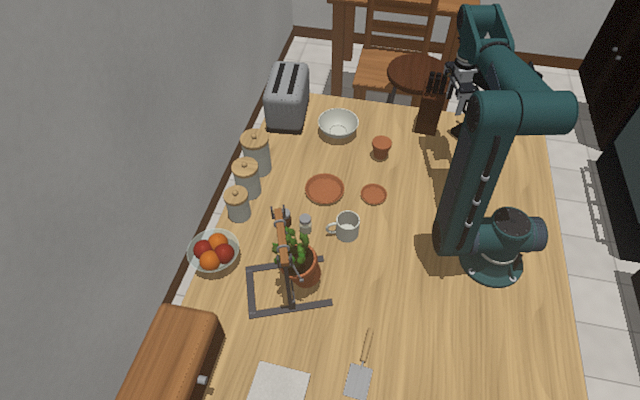

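The scene view shows the stand with the planter at about (395,190), the large saucer at (286,280) and the small look-alike at (247,248). The mug (305,225) and shakers (338,247), (352,265) lie between. In the side view the stand is at about (285,255) and the saucer at (325,189). Next I'll enlarge the stand and measure.

```bash
cat > h.py <<'E'
import numpy as np,pickle,cv2
def load(): return pickle.load(open("d.pkl","rb"))
def cloud(s):
    z=s["range_z"];v,u=np.mgrid[:400,:640]
    c=np.stack([(u-s["cx"])/s["fx"]*z,(v-s["cy"])/s["fy"]*z,z],-1)
    X=(c-s["t"])@s["R"]; X[z==0]=np.nan; return X
def tri(views,px):
    A=[];b=[]
    for s,(u,v) in zip(views,px):
        K=np.array([[s["fx"],0,s["cx"]],[0,s["fy"],s["cy"]],[0,0,1]]);P=K@np.c_[s["R"],s["t"]]
        A+=[u*P[2]-P[0],v*P[2]-P[1]]
    A=np.array(A);x,r,_,_=np.linalg.lstsq(A[:,:3],-A[:,3],rcond=None)
    e=[]
    for s,p in zip(views,px):
        c=s["R"]@x+s["t"];e+=[s["fx"]*c[0]/c[2]+s["cx"]-p[0],s["fy"]*c[1]/c[2]+s["cy"]-p[1]]
    return x.round(4),np.round(e,1)
E
python3 - <<'E'
from h import *
d=load()
a=cv2.resize(d["scene"]["img"][130:255,335:435],None,fx=4,fy=4,interpolation=cv2.INTER_CUBIC)
b=cv2.resize(d["side"]["img"][200:325,240:340],None,fx=4,fy=4,interpolation=cv2.INTER_CUBIC)
cv2.imwrite("pics/crop1.png",np.hstack([a,b])[:,:,::-1])
for n in d:
    s=d[n];X=cloud(s);im=s["img"].astype(int)
    r=im[...,0];red=(r>1.5*im[...,2])
    # table points check
    tb=X[np.abs(X[...,2])<.01];print(n,"table z",np.median(tb[:,2]))
    for nm,(u,v),R in [("saucer",(286,280) if n=="scene" else (325,189),.1),("mug",(300,225) if n=="scene" else (345,228),.06),("shaker",(338,247) if n=="scene" else (305,224),.04),("small",(247,248) if n=="scene" else (373,194),.06)]:
        p=X[v,u];m=(np.hypot(X[...,0]-p[0],X[...,1]-p[1])<R)&(X[...,2]>.012 if nm in("saucer","small") else X[...,2]>.06)
        q=X[m];print(nm,p.round(3),q.min(0).round(3),q.max(0).round(3),"mid",((q.min(0)+q.max(0))/2).round(4))
    m=(X[...,2]>.2)&(X[...,2]<.32)&(X[...,0]>.3)&(np.hypot(X[...,0]-.6,X[...,1]-.2)<.35)
    q=X[m];print("high",len(q),q.min(0),q.max(0))
    for lo in (.28,.285,.29,.295,.30,.305):
        q=X[m&(X[...,2]>lo)&(X[...,2]<lo+.005)];print(lo,len(q),q.mean(0).round(3),q.min(0).round(3),q.max(0).round(3))
E
```

```text
scene table z -9.683192368245162e-05
saucer [ 0.607 -0.181  0.009] [ 0.53  -0.254  0.012] [ 0.678 -0.105  0.028] mid [ 0.6043 -0.1798  0.0201]
mug [ 0.51  -0.043  0.08 ] [ 0.455 -0.05   0.06 ] [0.543 0.016 0.086] mid [ 0.4987 -0.0169  0.0729]
shaker [ 0.649 -0.005  0.066] [ 0.616 -0.01   0.061] [0.655 0.03  0.08 ] mid [0.6356 0.0098 0.0702]
small [ 0.419 -0.194  0.002] [ 0.373 -0.246  0.012] [ 0.472 -0.148  0.02 ] mid [ 0.4226 -0.1967  0.0162]
high 965 [0.57482066 0.13978291 0.20000559] [0.69122863 0.32133593 0.31391092]
0.28 40 [0.652 0.213 0.283] [0.595 0.143 0.28 ] [0.689 0.308 0.285]
0.285 48 [0.651 0.213 0.288] [0.596 0.142 0.285] [0.687 0.312 0.29 ]
0.29 189 [0.643 0.227 0.293] [0.596 0.142 0.29 ] [0.691 0.318 0.295]
0.295 127 [0.643 0.226 0.297] [0.597 0.144 0.295] [0.69 0.31 0.3 ]
0.3 33 [0.642 0.231 0.302] [0.595 0.143 0.3  ] [0.691 0.316 0.305]
0.305 26 [0.645 0.22  0.307] [0.592 0.142 0.305] [0.69  0.319 0.31 ]
side table z 0.001484845185483868
saucer [ 0.602 -0.184  0.006] [ 0.53  -0.255  0.012] [ 0.676 -0.106  0.027] mid [ 0.603  -0.1801  0.0194]
mug [0.491 0.028 0.08 ] [ 0.449 -0.025  0.06 ] [0.551 0.032 0.086] mid [0.4996 0.0036 0.073 ]
shaker [0.628 0.029 0.065] [ 0.613 -0.009  0.062] [0.651 0.03  0.084] mid [0.6318 0.0107 0.0729]
small [ 0.422 -0.201  0.002] [ 0.371 -0.246  0.012] [ 0.468 -0.145  0.02 ] mid [ 0.4193 -0.1956  0.0161]
high 1261 [0.57050512 0.1446626  0.20000599] [0.68591707 0.32013745 0.31552595]
0.28 33 [0.62  0.277 0.283] [0.59  0.157 0.28 ] [0.682 0.318 0.285]
0.285 25 [0.635 0.243 0.287] [0.597 0.155 0.285] [0.683 0.317 0.29 ]
0.29 160 [0.634 0.243 0.294] [0.59 0.15 0.29] [0.681 0.32  0.295]
0.295 306 [0.636 0.235 0.297] [0.589 0.148 0.295] [0.684 0.32  0.3  ]
0.3 45 [0.637 0.234 0.302] [0.589 0.154 0.3  ] [0.681 0.318 0.305]
0.305 26 [0.632 0.247 0.308] [0.589 0.149 0.306] [0.682 0.318 0.31 ]
```

View pics/crop1.png

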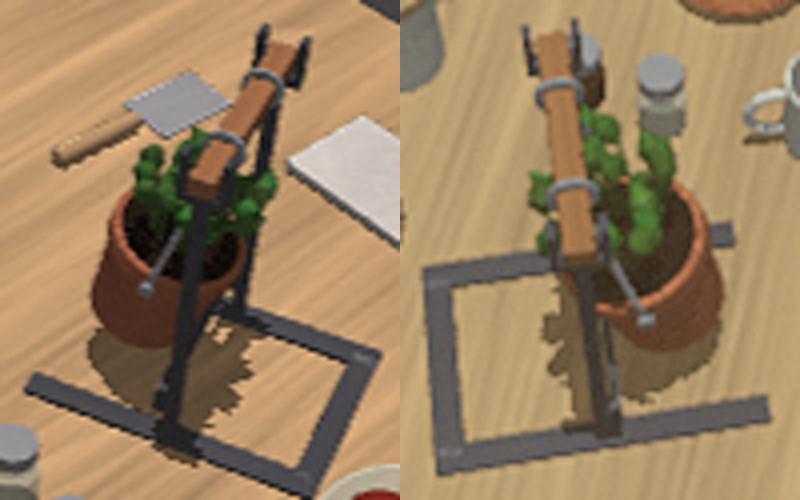

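The crops show the bar's top corners. In the scene view the near end is at (192,178),(217,190) and the far end at (270,38),(297,48). In the side view (minus the 400 offset) the far end is at (138,38),(172,33) and the near end at (162,253),(197,250). The pot leans toward the robot.

Run:
```python
from h import *
d=load();V=[d["scene"],d["side"]]
f=lambda p,o:(np.array(p)/4-.375+o)
S=lambda *p:f(np.mean(p,0),(335,130)); D=lambda *p:f(np.mean(p,0),(240,200))
# near end in scene (-y) is far end in side
a=tri(V,[S((192,178),(217,190)),D((138,38),(172,33))]);b=tri(V,[S((270,38),(297,48)),D((162,253),(197,250))])
print(a,b)
m=(a[0]+b[0])/2;v=b[0]-a[0];print("mid",m,"len",np.linalg.norm(v),"yaw",np.degrees(np.arctan2(v[1],v[0])))
for s in V:
    X=cloud(s);im=s["img"].astype(int)
    k=(X[...,2]>.288)&(X[...,2]<.302)&(np.hypot(X[...,0]-.64,X[...,1]-.23)<.13)&(im[...,0]>1.4*im[...,2])&(im[...,0]>im[...,1]*1.15)
    q=X[k][:,:2].astype(np.float32)*1000;print(len(q),cv2.minAreaRect(q),np.median(X[k][:,2]))
    k=(X[...,2]>.02)&(X[...,2]<.12)&(im[...,0]>1.5*im[...,2])&(np.hypot(X[...,0]-.58,X[...,1]-.2)<.11);q=X[k]
    print("pot",q.min(0),q.max(0),q.mean(0))
    # saucer circle fit on rim
    k=(X[...,2]>.015)&(X[...,2]<.024)&(np.hypot(X[...,0]-.604,X[...,1]+.18)<.09)&(np.hypot(X[...,0]-.604,X[...,1]+.18)>.06);print("sauc",cv2.minEnclosingCircle(X[k][:,:2].astype(np.float32)*1000))
    # pepper
    p=X[265 if s is V[0] else 214,352 if s is V[0] else 287];k=(X[...,2]>.03)&(X[...,2]<.1)&(np.hypot(X[...,0]-.69,X[...,1]+.0)<.04);print("pep",p,X[k].min(0),X[k].max(0))
```

```text
(array([0.6719, 0.1488, 0.2896]), array([-0.8, -0.3, -1. ,  0.4])) (array([0.6057, 0.3138, 0.2941]), array([ 0.3,  0.1,  0.4, -0.1]))
mid [0.6388  0.2313  0.29185] len 0.17784175550190684 yaw 111.86125464895585
269 ((644.0422973632812, 231.3291015625), (34.968414306640625, 185.1315155029297), 21.639585494995117) 0.294089548354704
pot [0.54567562 0.15834337 0.02887519] [0.67590317 0.30256254 0.11994658] [0.60609057 0.17681202 0.08521402]
sauc ((603.89453125, -180.072509765625), 76.06697845458984)
pep [ 0.72501994 -0.01817625  0.06147772] [ 0.65037985 -0.02670382  0.0300784 ] [0.7293371  0.0182056  0.07787148]
415 ((634.7539672851562, 232.3699188232422), (32.589561462402344, 179.58702087402344), 23.783313751220703) 0.295920483641799
pot [0.53568009 0.18447906 0.04663137] [0.62296246 0.30721108 0.11979694] [0.56360039 0.24299679 0.08760678]
sauc ((602.388427734375, -181.0185546875), 74.75486755371094)
pep [0.69660236 0.00350894 0.06849633] [ 0.65068347 -0.02110485  0.03009247] [0.71889133 0.01665718 0.07634929]
```

```bash
cat >> h.py <<'E'
from scipy.spatial.transform import Rotation as Ro
def T(p,yaw): return np.array(p,float),Ro.from_euler("xyz",[np.pi,0,yaw])
def rel(a,b):  # command from pose a to pose b
    return np.r_[a[1].inv().apply(b[0]-a[0]),(a[1].inv()*b[1]).as_rotvec()].round(4)
def wrap(n): return np.degrees(n)
E
python3 - <<'E'
from h import *
d=load()
for s in d.values():
    X=cloud(s);im=s["img"].astype(int);g=(im[...,1]>im[...,0]*1.1)&(im[...,1]>im[...,2]*1.1)&(np.hypot(X[...,0]-.6,X[...,1]-.22)<.12)
    print("green max z",X[g][:,2].max())
st=np.array([.183,-.5185,.205]);g=np.array([.639,.2315,.405]);y0=.338;y1=np.radians(112.2)
u=st+[0,0,.2]
P=[T(st,y0),T(u,y0+.6)]+[T(u+(g-u)*k/4,min(y0+.6+.6*k,y1)) for k in(1,2,3,4)]
for a,b in zip(P,P[1:]): print(rel(a,b), (rel(a,b)/5).round(4))
E
```

```text
green max z 0.3098895619175402
green max z 0.3143360429338003
[ 0.   0.  -0.2 -0.   0.  -0.6] [ 0.    0.   -0.04 -0.    0.   -0.12]
[ 0.2186 -0.019  -0.     -0.      0.     -0.6   ] [ 0.0437 -0.0038 -0.     -0.      0.     -0.12  ]
[ 0.1911  0.1078  0.     -0.      0.     -0.4203] [ 0.0382  0.0216  0.     -0.      0.     -0.0841]
[0.1305 0.1764 0.     0.     0.     0.    ] [0.0261 0.0353 0.     0.     0.     0.    ]
[0.1305 0.1764 0.     0.     0.     0.    ] [0.0261 0.0353 0.     0.     0.     0.    ]
```

Request:
{"method": "carry_out", "body": {"commands": [[0,0,-0.04,0,0,-0.12],[0,0,-0.08,0,0,-0.24],[0,0,-0.12,0,0,-0.36],[0,0,-0.16,0,0,-0.48],[0,0,-0.2,0,0,-0.6]], "jaw": 1}}

```text
time: 0.6
tool_pos: [0.1827, -0.5184, 0.4066]
ee_rot: [-3.141, -0.0, 0.944]
wrist_force: [-0.1, -1.5, -0.1]
width: 0.0942
finger_force: 0.0
```

Request:
{"method": "carry_out", "body": {"commands": [[0.044,-0.004,0,0,0,-0.12],[0.088,-0.008,0,0,0,-0.24],[0.131,-0.011,0,0,0,-0.36],[0.175,-0.015,0,0,0,-0.48],[0.219,-0.019,0,0,0,-0.6]]}}

```text
time: 1.1
tool_pos: [0.2973, -0.3292, 0.405]
ee_rot: [-3.141, -0.001, 1.543]
wrist_force: [0.3, 0.1, 0.3]
width: 0.094
finger_force: 0.0
```

Request:
{"method": "carry_out", "body": {"commands": [[0.038,0.022,0,0,0,-0.084],[0.076,0.043,0,0,0,-0.168],[0.115,0.065,0,0,0,-0.252],[0.153,0.086,0,0,0,-0.336],[0.191,0.108,0,0,0,-0.42]]}}

```text
time: 1.6
tool_pos: [0.4113, -0.1416, 0.4052]
ee_rot: [-3.141, 0.0, 1.962]
wrist_force: [0.3, -1.1, 0.1]
width: 0.0942
finger_force: 0.0
```

Request:
{"method": "carry_out", "body": {"commands": [[0.026,0.035,0,0,0,0],[0.052,0.07,0,0,0,0],[0.078,0.106,0,0,0,0],[0.104,0.141,0,0,0,0],[0.13,0.176,0,0,0,0]]}}

```text
time: 2.1
tool_pos: [0.5252, 0.0454, 0.405]
ee_rot: [-3.141, -0.0, 1.959]
wrist_force: [-0.1, -0.1, -0.2]
width: 0.094
finger_force: 0.0
```

Request:
{"method": "carry_out", "body": {"commands": [[0.035,0.047,0,0,0,0],[0.07,0.095,0,0,0,0],[0.1,0.135,0,0,0,0],[0.12,0.162,0,0,0,0],[0.13,0.176,0,0,0,0]]}}

```text
time: 2.6
tool_pos: [0.6398, 0.2346, 0.4011]
ee_rot: [-3.137, -0.001, 1.963]
wrist_force: [0.1, -0.0, 0.1]
width: 0.094
finger_force: 0.0
```

Run:
```python
from bench import *
import cv2,numpy as np,pickle
from h import *
s=snapshot("wrist");pickle.dump(s,open("w.pkl","wb"));im=s["img"]
o=get_obs();print(o["time"],o["tool_pos"],o["ee_rot"],o["wrist_force"],s["fx"],s["cx"],s["cy"])
print((-s["R"].T@s["t"]).round(4),s["R"].round(3).tolist())
cv2.imwrite("pics/w1.png",im[:,:,::-1])
```

```text
2.65 [0.64035573 0.23559904 0.40005151] [-3.13583966e+00 -1.98987308e-03  1.96414097e+00] [-1.11545532  0.71057346 -1.74057153] 309.70691628693146 319.08060178395993 197.3835549224173
[0.6117 0.3027 0.5801] [[0.924, 0.382, -0.007], [0.371, -0.893, 0.254], [0.092, -0.238, -0.967]]
```

View pics/w1.png

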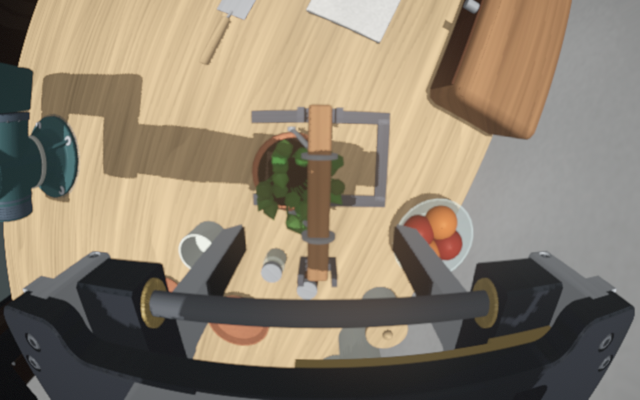

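The wrist view shows the bar running from the far end (308–332,105) to the near end (305–330,280). The strap eyes are at about (320,155) and (318,238), and the fingers straddle the bar symmetrically.

```bash
cat >> h.py <<'E'
def fray(s,u,v):
    d=np.array([u-s["cx"],v-s["cy"]]);r=np.hypot(*d);th=r/s["fx"]
    return s["R"].T@np.r_[np.sin(th)*d/max(r,1e-9),np.cos(th)]
def onz(s,u,v,z):
    c=-s["R"].T@s["t"];r=fray(s,u,v);return c+r*(z-c[2])/r[2]
E
python3 - <<'E'
from bench import *
from h import *
s=snapshot("wrist");s0=pickle.load(open("w.pkl","rb"));im=s["img"]
pickle.dump(s,open("w.pkl","wb"))
o=get_obs();print(o["time"],o["tool_pos"],o["ee_rot"],o["wrist_force"])
cv2.imwrite("pics/w2.png",cv2.resize(im[90:290,260:390],None,fx=4,fy=4,interpolation=cv2.INTER_CUBIC)[:600*2,:,::-1][0:800] if 0 else cv2.resize(im[90:290,240:400],None,fx=3,fy=3,interpolation=cv2.INTER_CUBIC)[:,:,::-1])
print(np.abs(s["img"].astype(int)-s0["img"]).mean(),(-s["R"].T@s["t"]).round(4))
z=s["range_z"]
for px in((320,130),(319,200),(318,225)): print(px,z[px[1],px[0]],(lambda r:(-s["R"].T@s["t"]+r*z[px[1],px[0]]/(s["R"][2]@r)).round(4))(fray(s,*px)))
E
```

```text
2.7 [0.63958499 0.23330026 0.40102511] [-3.13583653e+00 -9.14395976e-04  1.96243711e+00] [ 1.22577901 -0.46932688  0.4119948 ]
1.6805091145833333 [0.6124 0.3036 0.579 ]
(320, 130) 0.27766517 [0.6156 0.2928 0.2949]
(319, 200) 0.29503247 [0.6401 0.2313 0.2943]
(318, 225) 0.0 [0.6124 0.3036 0.579 ]
```

View pics/w2.png

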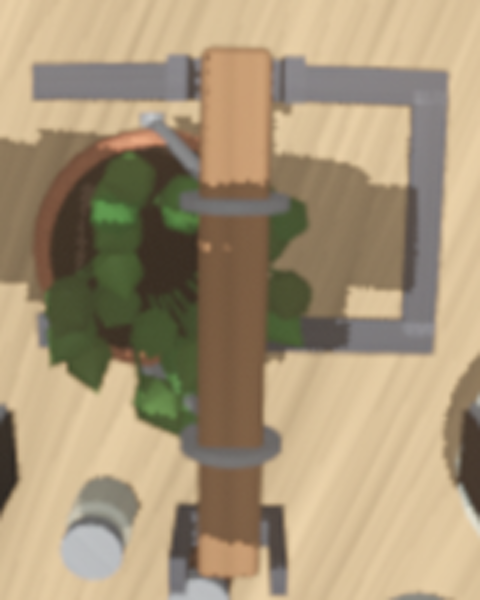

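The crop gives the top-face corners: far (203,49),(271,49) and near (198,570),(258,573). The eye tops are at about (235,203) and (231,445).

Run:
```python
from bench import *
from h import *
s=pickle.load(open("w.pkl","rb"))
f=lambda u,v,z=.295: onz(s,(u+.5)/3-.5+240,(v+.5)/3-.5+90,z)
c=[f(203,49),f(271,49),f(258,573),f(198,570)]
far=(c[0]+c[1])/2;near=(c[2]+c[3])/2;v=far-near
print("mid",np.mean(c,0),"len",np.linalg.norm(v),"yaw",np.arctan2(v[1],v[0]),np.linalg.norm(c[0]-c[1]),np.linalg.norm(c[2]-c[3]))
e=[f(235,203,.3025),f(231,445,.3025)];w=e[0]-e[1];print("eyes",np.mean(e,0),np.linalg.norm(w),np.arctan2(w[1],w[0]))
o=get_obs();print(o["time"],o["tool_pos"],o["ee_rot"])
for i in range(3):
  s=snapshot("wrist");o=get_obs();print(o["time"],o["tool_pos"],o["ee_rot"])
```

```text
mid [0.63809546 0.23124986 0.295     ] len 0.17516709373025496 yaw 1.9461490064747382 0.020513133199372004 0.020972059977518078
eyes [0.63751861 0.23363695 0.3025    ] 0.077579101718328 1.9469634248246162
2.7 [0.63958499 0.23330026 0.40102511] [-3.13583653e+00 -9.14395976e-04  1.96243711e+00]
2.75 [0.63889396 0.23150484 0.4027572 ] [-3.13744630e+00 -1.31522408e-04  1.96034483e+00]
2.8 [0.63842002 0.23032972 0.40436123] [-3.13942544e+00  2.41161848e-04  1.95889923e+00]
2.85 [0.63806526 0.22961576 0.40567784] [-3.14124990e+00  4.50754262e-04  1.95796352e+00]
```

Request:
{"method": "carry_out", "body": {"commands": [[0,0,0.02,0,0,0.004],[0,0,0.045,0,0,0.01],[0,0,0.07,0,0,0.01],[0,0,0.085,0,0,0.01],[0,0,0.09,0,0,0.01]]}}

```text
time: 3.35
tool_pos: [0.6371, 0.2285, 0.3147]
ee_rot: [-3.139, 0.0, 1.947]
wrist_force: [0.2, -0.4, 0.3]
width: 0.0936
finger_force: 0.0
```

Request:
{"method": "carry_out", "body": {"commands": [[0,0,0,0,0,0],[0,0,0,0,0,0],[0,0,0,0,0,0],[0,0,0,0,0,0],[0,0,0,0,0,0]]}}

```text
time: 3.85
tool_pos: [0.6386, 0.2306, 0.3161]
ee_rot: [3.14, 0.0, 1.949]
wrist_force: [0.3, -0.2, 0.7]
width: 0.0941
finger_force: 0.0
```

Run:
```python
from bench import *
from h import *
o=get_obs();print(o["time"],o["tool_pos"],o["ee_rot"],o["wrist_force"])
m=np.array([.6383,.2318,.266]);R=Ro.from_euler("xyz",o["ee_rot"]);print(R.inv().apply(m-o["tool_pos"]))
```

```text
3.85 [0.63856274 0.23059598 0.31608358] [3.14049525e+00 2.10323322e-04 1.94893145e+00] [ 0.31196373 -0.22507679  0.69372157]
[0.0012265  0.00014537 0.05008352]
```

Request:
{"method": "carry_out", "body": {"commands": [[0.001,0,0.012,0,0,0],[0.001,0,0.028,0,0,0],[0.001,0,0.042,0,0,0],[0.001,0,0.049,0,0,0],[0.001,0,0.05,0,0,0]]}}

```text
time: 4.35
tool_pos: [0.6377, 0.2314, 0.2641]
ee_rot: [-3.139, -0.0, 1.949]
wrist_force: [-0.4, 0.3, 0.6]
width: 0.0936
finger_force: 0.0
```

Request:
{"method": "carry_out", "body": {"commands": [[0,0,0,0,0,0],[0,0,0,0,0,0],[0,0,0,0,0,0],[0,0,0,0,0,0],[0,0,0,0,0,0]], "jaw": 0}}

```text
time: 4.85
tool_pos: [0.6381, 0.2314, 0.2659]
ee_rot: [3.141, 0.0, 1.949]
wrist_force: [0.9, 1.0, -1.2]
width: 0.0573
finger_force: 0.0
```

Request:
{"method": "carry_out", "body": {"commands": [[0,0,0,0,0,0],[0,0,0,0,0,0],[0,0,0,0,0,0],[0,0,0,0,0,0],[0,0,0,0,0,0]]}}

```text
time: 5.35
tool_pos: [0.6382, 0.2315, 0.2654]
ee_rot: [3.141, 0.0, 1.949]
wrist_force: [0.7, 0.4, -0.1]
width: 0.0221
finger_force: 30.0
```

Run:
```python
from bench import *
from h import *
s=snapshot("wrist");cv2.imwrite("pics/w3.png",s["img"][:,:,::-1])
o=get_obs();print(o["time"],o["tool_pos"],o["ee_rot"],o["wrist_force"],o["width"],o["finger_force"])
```

```text
5.4 [0.63822112 0.23150216 0.26541722] [3.14102542e+00 9.19439746e-05 1.94876772e+00] [ 0.53057469  0.60490535 -0.05925831] 0.02166371148554023 29.999767541885376
```

View pics/w3.png

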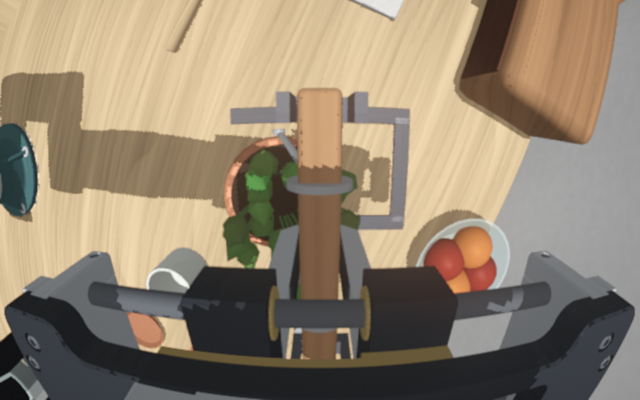

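The bar is gripped at 22 mm opening and centred between the pads. Lifting briskly so the foot clears the stay bar.

```bash
cat > tr.py <<'E'
from bench import *
from h import *
import sys
YAW=1.949-np.pi/2; ex=np.array([np.cos(YAW),np.sin(YAW),0])
W=np.sqrt(9.81/.194)
def track(n=12,cam="side"):
    r=[]
    for i in range(n):
        o=get_obs();s=snapshot(cam);X=cloud(s);im=s["img"].astype(int);h=o["tool_pos"]+[0,0,.019]
        D=X-h
        k=(im[...,0]>1.6*im[...,2])&(im[...,0]>1.4*im[...,1])&(np.hypot(D[...,0],D[...,1])<.14)&(D[...,2]<-.13)&(D[...,2]>-.26)
        q=D[k]; a=-q[:,:3]@ex/.19   # rough angle about hand
        r.append([o["time"],np.mean(a),k.sum(),o["wrist_force"]@ex,(o["tool_pos"]@ex)])
    return np.array(r),s
def fit(r,w=W):
    t=r[:,0];A=np.c_[np.ones_like(t),np.cos(w*t),np.sin(w*t)]
    c,_,_,_=np.linalg.lstsq(A,-r[:,1],rcond=None)  # displacement of pot along +ex / .19
    return c,np.std(A@c+r[:,1])
if __name__=="__main__":
    r,s=track(int(sys.argv[1]),sys.argv[2]);pickle.dump((r,s),open("t.pkl","wb"))
    print(r.round(3).tolist());c,e=fit(r);print("c",c,"amp",np.hypot(c[1],c[2]),"phase",np.arctan2(-c[2],c[1]),"res",e);o=get_obs();print(o["time"],o["tool_pos"],o["ee_rot"],o["wrist_force"],o["width"])
E
echo ok
```

```text
ok
```

Request:
{"method": "carry_out", "body": {"commands": [[0,0,-0.01,0,0,0],[0,0,-0.035,0,0,0],[0,0,-0.07,0,0,0],[0,0,-0.095,0,0,0],[0,0,-0.105,0,0,0]]}}

```text
time: 5.9
tool_pos: [0.6385, 0.2316, 0.3728]
ee_rot: [3.139, 0.0, 1.949]
wrist_force: [1.4, -0.1, -6.9]
width: 0.0221
finger_force: 30.0
```

```bash
python3 tr.py 14 side; python3 -c "
from tr import *
r,s=pickle.load(open('t.pkl','rb'));cv2.imwrite('pics/s1.png',cv2.resize(s['img'][130:330,190:430],None,fx=3,fy=3)[:,:,::-1])"
```

```text
[[5.9, -0.273, 458.0, 1.261, 0.679], [5.95, -0.298, 492.0, 0.987, 0.679], [6.0, -0.298, 483.0, 2.282, 0.679], [6.05, -0.276, 460.0, 1.116, 0.679], [6.1, -0.221, 454.0, 0.56, 0.679], [6.15, -0.142, 420.0, 1.023, 0.678], [6.2, 0.008, 397.0, 0.381, 0.678], [6.25, 0.157, 407.0, -0.859, 0.678], [6.3, 0.211, 415.0, -0.755, 0.678], [6.35, 0.265, 428.0, -1.591, 0.678], [6.4, 0.293, 445.0, -1.773, 0.678], [6.45, 0.294, 451.0, -1.596, 0.678], [6.5, 0.261, 443.0, -1.609, 0.678], [6.55, 0.207, 442.0, -0.823, 0.678]]
c [ 0.0003533   0.03251789 -0.31176634] amp 0.31345759372480203 phase 1.4668699979952635 res 0.018557348226677862
6.6 [0.6378032  0.23137038 0.37051085] [-3.14142049e+00  8.54669281e-05  1.94883185e+00] [-0.55938021 -0.07377856 -7.45578473] 0.022041018644085215
```

View pics/s1.png

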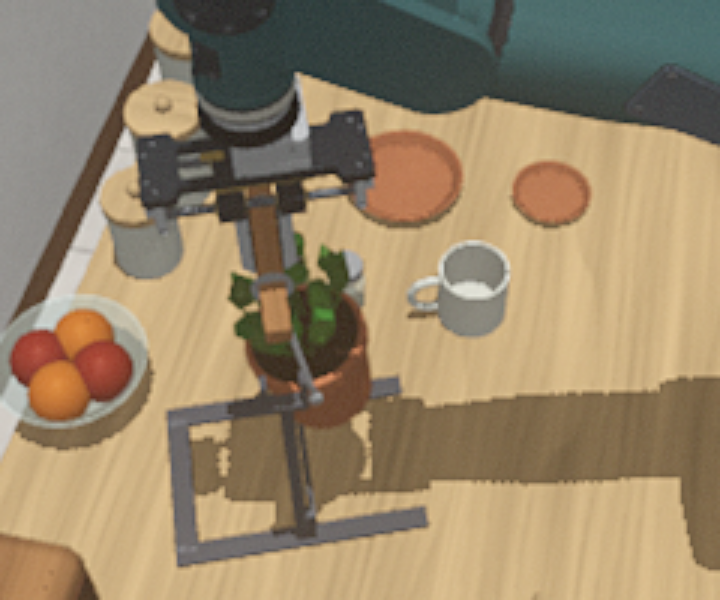

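The planter is swinging free above the stay bar, clear of the posts, and nothing was touched. Next I'll design an exit move along −x that cancels the swing.

```bash
cat > plan.py <<'E'
from tr import *
L=.194
def plan(t0,c,s,disp,N):
    """theta=c cos Wt+s sin Wt; hand knots each .1 s from t0, min sum dv^2"""
    t=t0+.1*np.arange(N+1);T=t[-1]
    # dv at knot k adds -dv/(L W) sin(W(t-tk)) = -dv/(LW)[sin Wt cos Wtk - cos Wt sin Wtk]
    A=np.array([np.ones(N+1),T-t,np.sin(W*t)/(L*W),-np.cos(W*t)/(L*W)]);b=np.array([0,disp,-c,-s])
    dv=np.linalg.pinv(A)@b
    v=np.cumsum(dv)[:-1];return np.r_[0,np.cumsum(v)*.1]
E
python3 - <<'E'
from plan import *
r,_=pickle.load(open("t.pkl","rb"));c,e=fit(r)
A=np.c_[np.ones(len(r)),np.cos(W*r[:,0]),np.sin(W*r[:,0])];f=np.linalg.lstsq(A,r[:,3],rcond=None)[0];print("force fit",f,np.hypot(f[1],f[2]),np.arctan2(-f[2],f[1]))
ph=np.arctan2(-c[2],c[1]);amp=.265
for N in(15,20,25):
    p=plan(6.6,amp*np.cos(ph),-amp*np.sin(ph),-.191,N);print(N,(p*1000).round(0).tolist())
E
```

```text
force fit [-0.05649489  0.27733127 -1.57768679] 1.6018764721119532 1.3967905632884794
15 [0.0, -1.0, -2.0, -4.0, -13.0, -29.0, -54.0, -85.0, -117.0, -145.0, -165.0, -176.0, -182.0, -185.0, -188.0, -191.0]
20 [0.0, 1.0, 2.0, 2.0, -0.0, -7.0, -19.0, -34.0, -51.0, -66.0, -79.0, -89.0, -98.0, -108.0, -121.0, -137.0, -154.0, -169.0, -181.0, -188.0, -191.0]
25 [0.0, 1.0, 2.0, 3.0, 2.0, -4.0, -14.0, -28.0, -43.0, -57.0, -69.0, -78.0, -87.0, -96.0, -108.0, -122.0, -139.0, -154.0, -167.0, -175.0, -180.0, -181.0, -183.0, -185.0, -188.0, -191.0]
```

Request:
{"method": "carry_out", "body": {"commands": [[0,0.001,0,0,0,0],[0,0.002,0,0,0,0],[0,0.002,0,0,0,0],[0,0,0,0,0,0],[0,-0.007,0,0,0,0]]}}

```text
time: 7.1
tool_pos: [0.6315, 0.2288, 0.3697]
ee_rot: [-3.14, -0.0, 1.949]
wrist_force: [1.0, 0.2, -7.1]
width: 0.0217
finger_force: 30.0
```

Request:
{"method": "carry_out", "body": {"commands": [[0,-0.012,0,0,0,0],[0,-0.027,0,0,0,0],[0,-0.044,0,0,0,0],[0,-0.059,0,0,0,0],[0,-0.072,0,0,0,0]]}}

```text
time: 7.6
tool_pos: [0.5628, 0.2016, 0.371]
ee_rot: [-3.141, 0.0, 1.949]
wrist_force: [0.5, -0.3, -8.2]
width: 0.0217
finger_force: 30.0
```

Request:
{"method": "carry_out", "body": {"commands": [[0,-0.01,0,0,0,0],[0,-0.019,0,0,0,0],[0,-0.029,0,0,0,0],[0,-0.042,0,0,0,0],[0,-0.058,0,0,0,0]]}}

```text
time: 8.1
tool_pos: [0.5099, 0.1805, 0.3699]
ee_rot: [-3.14, -0.0, 1.949]
wrist_force: [-0.1, -0.3, -7.3]
width: 0.0217
finger_force: 30.0
```

Request:
{"method": "carry_out", "body": {"commands": [[0,-0.017,0,0,0,0],[0,-0.032,0,0,0,0],[0,-0.044,0,0,0,0],[0,-0.051,0,0,0,0],[0,-0.054,0,0,0,0]]}}

```text
time: 8.6
tool_pos: [0.4599, 0.1607, 0.3708]
ee_rot: [3.141, 0.0, 1.949]
wrist_force: [-0.0, 0.9, -6.5]
width: 0.0217
finger_force: 30.0
```

```bash
python3 tr.py 14 side
```

```text
[[8.6, -0.027, 564.0, 0.319, 0.487], [8.65, -0.034, 577.0, -0.704, 0.487], [8.7, -0.044, 571.0, -0.275, 0.487], [8.75, -0.052, 568.0, -0.325, 0.488], [8.8, -0.063, 563.0, 0.991, 0.488], [8.85, -0.074, 571.0, -0.038, 0.488], [8.9, -0.087, 571.0, 0.145, 0.488], [8.95, -0.092, 566.0, -0.279, 0.488], [9.0, -0.096, 576.0, 0.323, 0.488], [9.05, -0.095, 569.0, 0.031, 0.488], [9.1, -0.089, 573.0, 0.105, 0.488], [9.15, -0.08, 562.0, 0.241, 0.488], [9.2, -0.068, 565.0, 0.92, 0.488], [9.25, -0.055, 564.0, 0.768, 0.487]]
c [0.06129909 0.01172358 0.03225223] amp 0.03431688942154709 phase -1.2221487465283078 res 0.00107033677646582
9.3 [0.46051976 0.16092091 0.37038243] [-3.14136557e+00  6.52139237e-05  1.94876705e+00] [ 0.39962727 -0.68619366 -7.10463178] 0.02135876378259586
```

The residual swing is 0.034 rad. The sideways leg along the bar will also cancel that.

Run:
```python
from plan import *
r,_=pickle.load(open("t.pkl","rb"));c,e=fit(r)
p=plan(9.3,c[1],c[2],.006,30);u=np.arange(31)/30;x=-.370*(10*u**3-15*u**4+6*u**5)
for k in range(0,30,5): print([[round(x[j]-x[k],3),round(p[j]-p[k],4)] for j in range(k+1,k+6)])
```

```text
[[np.float64(-0.0), np.float64(-0.0002)], [np.float64(-0.001), np.float64(-0.0005)], [np.float64(-0.003), np.float64(-0.0007)], [np.float64(-0.007), np.float64(-0.0005)], [np.float64(-0.013), np.float64(-0.0)]]
[[np.float64(-0.008), np.float64(0.0007)], [np.float64(-0.019), np.float64(0.0014)], [np.float64(-0.032), np.float64(0.0019)], [np.float64(-0.047), np.float64(0.0021)], [np.float64(-0.065), np.float64(0.002)]]
[[np.float64(-0.019), np.float64(-0.0001)], [np.float64(-0.04), np.float64(-0.0)], [np.float64(-0.062), np.float64(0.0003)], [np.float64(-0.084), np.float64(0.0009)], [np.float64(-0.107), np.float64(0.0017)]]
[[np.float64(-0.023), np.float64(0.0007)], [np.float64(-0.046), np.float64(0.0012)], [np.float64(-0.068), np.float64(0.0014)], [np.float64(-0.088), np.float64(0.0013)], [np.float64(-0.107), np.float64(0.0012)]]
[[np.float64(-0.017), np.float64(0.0)], [np.float64(-0.033), np.float64(0.0003)], [np.float64(-0.046), np.float64(0.0009)], [np.float64(-0.056), np.float64(0.0015)], [np.float64(-0.065), np.float64(0.002)]]
[[np.float64(-0.006), np.float64(0.0002)], [np.float64(-0.01), np.float64(0.0001)], [np.float64(-0.012), np.float64(-0.0003)], [np.float64(-0.013), np.float64(-0.0007)], [np.float64(-0.013), np.float64(-0.0009)]]
```

Request:
{"method": "carry_out", "body": {"commands": [[0,-0.0002,0,0,0,0],[-0.001,-0.0005,0,0,0,0],[-0.003,-0.0007,0,0,0,0],[-0.007,-0.0005,0,0,0,0],[-0.013,0,0,0,0,0]]}}

```text
time: 9.8
tool_pos: [0.4654, 0.1486, 0.3705]
ee_rot: [3.141, 0.0, 1.949]
wrist_force: [0.2, -0.3, -7.0]
width: 0.0216
finger_force: 30.0
```

Request:
{"method": "carry_out", "body": {"commands": [[-0.008,0.0007,0,0,0,0],[-0.019,0.0014,0,0,0,0],[-0.032,0.0019,0,0,0,0],[-0.047,0.0021,0,0,0,0],[-0.065,0.002,0,0,0,0]]}}

```text
time: 10.3
tool_pos: [0.4915, 0.0879, 0.3704]
ee_rot: [-3.141, -0.0, 1.949]
wrist_force: [-0.3, 0.6, -7.3]
width: 0.0218
finger_force: 30.0
```

Request:
{"method": "carry_out", "body": {"commands": [[-0.019,-0.0001,0,0,0,0],[-0.04,0,0,0,0,0],[-0.062,0.0003,0,0,0,0],[-0.084,0.0009,0,0,0,0],[-0.107,0.0017,0,0,0,0]]}}

```text
time: 10.8
tool_pos: [0.5326, -0.0117, 0.3703]
ee_rot: [-3.141, 0.0, 1.948]
wrist_force: [0.1, 0.5, -7.1]
width: 0.0214
finger_force: 30.0
```

Request:
{"method": "carry_out", "body": {"commands": [[-0.023,0.0007,0,0,0,0],[-0.046,0.0012,0,0,0,0],[-0.068,0.0014,0,0,0,0],[-0.088,0.0013,0,0,0,0],[-0.107,0.0012,0,0,0,0]]}}

```text
time: 11.3
tool_pos: [0.5731, -0.1107, 0.3701]
ee_rot: [-3.141, -0.0, 1.948]
wrist_force: [0.3, 1.0, -7.2]
width: 0.0218
finger_force: 30.0
```

Request:
{"method": "carry_out", "body": {"commands": [[-0.017,0,0,0,0,0],[-0.033,0.0003,0,0,0,0],[-0.046,0.0009,0,0,0,0],[-0.056,0.0015,0,0,0,0],[-0.065,0.002,0,0,0,0]]}}

```text
time: 11.8
tool_pos: [0.599, -0.1688, 0.3704]
ee_rot: [-3.141, -0.0, 1.949]
wrist_force: [0.4, -0.3, -7.8]
width: 0.022
finger_force: 30.0
```

Request:
{"method": "carry_out", "body": {"commands": [[-0.006,0.0002,0,0,0,0],[-0.01,0.0001,0,0,0,0],[-0.012,-0.0003,0,0,0,0],[-0.013,-0.0007,0,0,0,0],[-0.013,-0.0009,0,0,0,0]]}}

```text
time: 12.3
tool_pos: [0.6025, -0.1806, 0.3707]
ee_rot: [3.141, 0.0, 1.949]
wrist_force: [-0.4, 0.1, -7.2]
width: 0.0216
finger_force: 30.0
```

```bash
python3 tr.py 14 side;  python3 -c "
from tr import *
r,s=pickle.load(open('t.pkl','rb'));s2=snapshot('scene');pickle.dump(s2,open('s2.pkl','wb'))
a=cv2.resize(s['img'][90:290,240:440],None,fx=2,fy=2);b=cv2.resize(s2['img'][170:370,190:390],None,fx=2,fy=2)
cv2.imwrite('pics/s2.png',np.hstack([a,b])[:,:,::-1])"
```

```text
[[12.3, -0.034, 525.0, -0.318, 0.493], [12.35, -0.032, 530.0, 0.395, 0.493], [12.4, -0.027, 513.0, 0.085, 0.493], [12.45, -0.029, 518.0, -0.044, 0.493], [12.5, -0.029, 515.0, -1.168, 0.493], [12.55, -0.03, 522.0, -0.356, 0.493], [12.6, -0.03, 523.0, 0.058, 0.493], [12.65, -0.033, 525.0, 0.411, 0.493], [12.7, -0.035, 525.0, 1.111, 0.493], [12.75, -0.038, 520.0, -0.458, 0.493], [12.8, -0.044, 522.0, 0.915, 0.493], [12.85, -0.045, 520.0, 0.11, 0.493], [12.9, -0.048, 519.0, 0.043, 0.493], [12.95, -0.046, 519.0, 0.086, 0.493]]
c [ 0.03721441 -0.00632376 -0.00709641] amp 0.009505211933213008 phase 2.2986844249579046 res 0.0012557092437156928
13.0 [ 0.60261816 -0.18076034  0.37047246] [3.14157562e+00 7.57689853e-05 1.94877813e+00] [-1.11394067 -0.35426037 -7.4216084 ] 0.02143103576707369
```

View pics/s2.png

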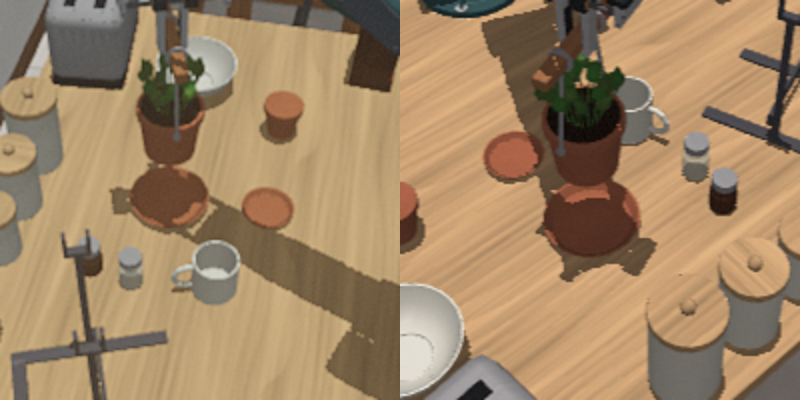

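The planter hangs over the saucer, upright and nearly still. In the picture the saucer is below it at (168,195) in the side crop and (592,215) in the scene crop. Lowering to just above the rim, with a small swing correction.

Run:
```python
from plan import *
r,_=pickle.load(open("t.pkl","rb"));c,e=fit(r);print(get_obs()["time"])
p=plan(get_obs()["time"],c[1],c[2],0,20);u=np.arange(21)/20;x=.122*(10*u**3-15*u**4+6*u**5)
for k in range(0,20,5): print([[round(float(p[j]-p[k]),4),round(float(x[j]-x[k]),3)] for j in range(k+1,k+6)])
```

```text
13.05
[[-0.0001, 0.0], [-0.0003, 0.001], [-0.0005, 0.003], [-0.0008, 0.007], [-0.001, 0.013]]
[[-0.0001, 0.007], [0.0, 0.016], [0.0001, 0.026], [0.0003, 0.037], [0.0003, 0.048]]
[[-0.0001, 0.011], [-0.0002, 0.022], [-0.0003, 0.032], [-0.0004, 0.041], [-0.0003, 0.048]]
[[0.0002, 0.006], [0.0005, 0.009], [0.0008, 0.012], [0.0009, 0.012], [0.001, 0.013]]
```

Request:
{"method": "carry_out", "body": {"commands": [[0,-0.0001,0,0,0,0],[0,-0.0003,0.001,0,0,0],[0,-0.0005,0.003,0,0,0],[0,-0.0008,0.007,0,0,0],[0,-0.001,0.013,0,0,0]]}}

```text
time: 13.55
tool_pos: [0.6017, -0.1812, 0.3573]
ee_rot: [3.141, 0.0, 1.949]
wrist_force: [0.0, 0.5, -7.0]
width: 0.0216
finger_force: 30.0
```

Request:
{"method": "carry_out", "body": {"commands": [[0,-0.0001,0.007,0,0,0],[0,0,0.016,0,0,0],[0,0.0001,0.026,0,0,0],[0,0.0003,0.037,0,0,0],[0,0.0003,0.048,0,0,0]]}}

```text
time: 14.05
tool_pos: [0.6018, -0.1809, 0.3081]
ee_rot: [-3.141, -0.0, 1.949]
wrist_force: [-0.2, -0.3, -7.0]
width: 0.0216
finger_force: 30.0
```

Request:
{"method": "carry_out", "body": {"commands": [[0,-0.0001,0.011,0,0,0],[0,-0.0002,0.022,0,0,0],[0,-0.0003,0.032,0,0,0],[0,-0.0004,0.041,0,0,0],[0,-0.0003,0.048,0,0,0]]}}

```text
time: 14.55
tool_pos: [0.6015, -0.1811, 0.2605]
ee_rot: [-3.141, -0.0, 1.949]
wrist_force: [0.2, -0.2, -7.1]
width: 0.0219
finger_force: 30.0
```

Request:
{"method": "carry_out", "body": {"commands": [[0,0.0002,0.006,0,0,0],[0,0.0005,0.009,0,0,0],[0,0.0008,0.012,0,0,0],[0,0.0009,0.012,0,0,0],[0,0.001,0.013,0,0,0]]}}

```text
time: 15.05
tool_pos: [0.6028, -0.1808, 0.249]
ee_rot: [3.141, 0.001, 1.949]
wrist_force: [-1.0, -0.5, -7.1]
width: 0.0217
finger_force: 30.0
```

```bash
python3 tr.py 16 side;  python3 -c "
from tr import *
r,s=pickle.load(open('t.pkl','rb'));s2=snapshot('scene')
a=cv2.resize(s['img'][110:240,260:390],None,fx=3,fy=3);b=cv2.resize(s2['img'][200:330,220:350],None,fx=3,fy=3)
cv2.imwrite('pics/s3.png',np.hstack([a,b])[:,:,::-1])
o=get_obs();h=o['tool_pos']+[0,0,.019]
for S in (s,s2):
    X=cloud(S);im=S['img'].astype(int);D=X-h;k=(im[...,0]>1.6*im[...,2])&(im[...,0]>1.4*im[...,1])&(np.hypot(D[...,0],D[...,1])<.12)&(X[...,2]>.027)&(X[...,2]<.15);q=X[k];print('pot',q.min(0).round(4),q.max(0).round(4))
    k=(X[...,2]>.014)&(X[...,2]<.024)&(np.hypot(X[...,0]-.603,X[...,1]+.18)<.085);print('sauc',cv2.minEnclosingCircle(X[k][:,:2].astype(np.float32)*1000))
"
```

```text
[[15.05, -0.025, 733.0, -1.163, 0.493], [15.1, -0.023, 743.0, 0.771, 0.493], [15.15, -0.027, 742.0, -0.605, 0.493], [15.2, -0.033, 729.0, -0.386, 0.493], [15.25, -0.026, 740.0, 0.471, 0.493], [15.3, -0.031, 734.0, -0.208, 0.493], [15.35, -0.029, 734.0, 0.397, 0.493], [15.4, -0.027, 753.0, -0.162, 0.493], [15.45, -0.022, 741.0, -0.105, 0.493], [15.5, -0.029, 754.0, -0.561, 0.493], [15.55, -0.023, 738.0, 0.056, 0.493], [15.6, -0.025, 757.0, 0.262, 0.493], [15.65, -0.027, 762.0, 0.214, 0.493], [15.7, -0.023, 767.0, -0.651, 0.493], [15.75, -0.022, 754.0, 1.003, 0.493], [15.8, -0.022, 746.0, 0.038, 0.493]]
c [ 0.02559157 -0.00130676  0.00258806] amp 0.0028992539037968287 phase -2.038371335366808 res 0.002603087634975108
15.85 [ 0.60260894 -0.18078527  0.24845514] [-3.14158451e+00  7.35277815e-05  1.94873212e+00] [-0.32715734  1.23206638 -7.54650765] 0.022098478128498487
pot [ 0.5463 -0.2336  0.0272] [ 0.6566 -0.1081  0.1358]
sauc ((603.79150390625, -182.12078857421875), 74.23745727539062)
pot [ 0.5544 -0.2439  0.0275] [ 0.6628 -0.1269  0.1337]
sauc ((606.7545166015625, -180.03863525390625), 74.73363494873047)
```

View pics/s3.png

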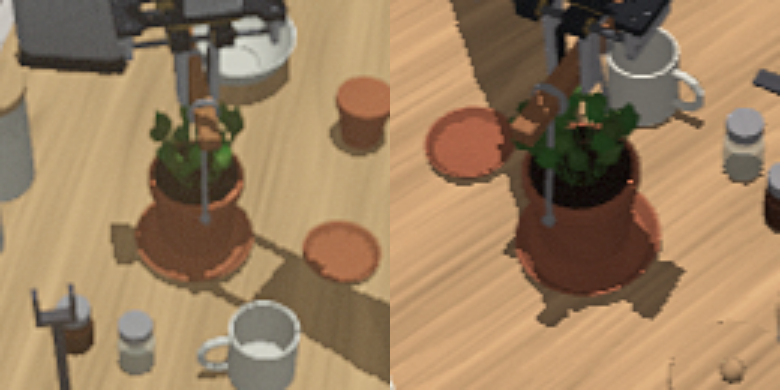

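It hangs still and centred, about 8 mm above the rim. I'll hold it there for 5 s to drip.

Request:
{"method": "carry_out", "body": {"commands": [[0,0,0,0,0,0],[0,0,0,0,0,0],[0,0,0,0,0,0],[0,0,0,0,0,0],[0,0,0,0,0,0]]}}

```text
time: 16.4
tool_pos: [0.6026, -0.1807, 0.2485]
ee_rot: [-3.142, 0.0, 1.949]
wrist_force: [0.8, 0.0, -6.6]
width: 0.0216
finger_force: 30.0
```

Request:
{"method": "carry_out", "body": {"commands": [[0,0,0,0,0,0],[0,0,0,0,0,0],[0,0,0,0,0,0],[0,0,0,0,0,0],[0,0,0,0,0,0]]}}

```text
time: 16.9
tool_pos: [0.6026, -0.1808, 0.2485]
ee_rot: [3.142, 0.0, 1.949]
wrist_force: [-0.4, -0.4, -7.1]
width: 0.0218
finger_force: 30.0
```

Request:
{"method": "carry_out", "body": {"commands": [[0,0,0,0,0,0],[0,0,0,0,0,0],[0,0,0,0,0,0],[0,0,0,0,0,0],[0,0,0,0,0,0]]}}

```text
time: 17.4
tool_pos: [0.6026, -0.1808, 0.2485]
ee_rot: [-3.142, 0.0, 1.949]
wrist_force: [-0.0, 0.0, -6.6]
width: 0.0222
finger_force: 30.0
```

Request:
{"method": "carry_out", "body": {"commands": [[0,0,0,0,0,0],[0,0,0,0,0,0],[0,0,0,0,0,0],[0,0,0,0,0,0],[0,0,0,0,0,0]]}}

```text
time: 17.9
tool_pos: [0.6026, -0.1808, 0.2485]
ee_rot: [-3.142, 0.0, 1.949]
wrist_force: [-0.4, 0.5, -6.8]
width: 0.0218
finger_force: 30.0
```

Request:
{"method": "carry_out", "body": {"commands": [[0,0,0,0,0,0],[0,0,0,0,0,0],[0,0,0,0,0,0],[0,0,0,0,0,0],[0,0,0,0,0,0]]}}

```text
time: 18.4
tool_pos: [0.6026, -0.1808, 0.2485]
ee_rot: [-3.142, 0.0, 1.949]
wrist_force: [-0.7, 0.7, -6.8]
width: 0.0216
finger_force: 30.0
```

Request:
{"method": "carry_out", "body": {"commands": [[0,0,0,0,0,0],[0,0,0,0,0,0],[0,0,0,0,0,0],[0,0,0,0,0,0],[0,0,0,0,0,0]]}}

```text
time: 18.9
tool_pos: [0.6026, -0.1808, 0.2485]
ee_rot: [-3.142, 0.0, 1.949]
wrist_force: [-1.0, -0.0, -7.0]
width: 0.0217
finger_force: 30.0
```

Request:
{"method": "carry_out", "body": {"commands": [[0,0,0,0,0,0],[0,0,0,0,0,0],[0,0,0,0,0,0],[0,0,0,0,0,0],[0,0,0,0,0,0]]}}

```text
time: 19.4
tool_pos: [0.6026, -0.1808, 0.2485]
ee_rot: [-3.142, 0.0, 1.949]
wrist_force: [-0.7, -0.3, -7.7]
width: 0.0219
finger_force: 30.0
```

Request:
{"method": "carry_out", "body": {"commands": [[0,0,0,0,0,0],[0,0,0,0,0,0],[0,0,0,0,0,0],[0,0,0,0,0,0],[0,0,0,0,0,0]]}}

```text
time: 19.9
tool_pos: [0.6026, -0.1808, 0.2485]
ee_rot: [3.142, 0.0, 1.949]
wrist_force: [0.8, -1.3, -7.1]
width: 0.0217
finger_force: 30.0
```

Request:
{"method": "carry_out", "body": {"commands": [[0,0,0,0,0,0],[0,0,0,0,0,0],[0,0,0,0,0,0],[0,0,0,0,0,0],[0,0,0,0,0,0]]}}

```text
time: 20.4
tool_pos: [0.6026, -0.1808, 0.2485]
ee_rot: [3.142, 0.0, 1.949]
wrist_force: [-0.4, -0.5, -7.4]
width: 0.0218
finger_force: 30.0
```

Request:
{"method": "carry_out", "body": {"commands": [[0,0,0,0,0,0],[0,0,0,0,0,0],[0,0,0,0,0,0],[0,0,0,0,0,0],[0,0,0,0,0,0]]}}

```text
time: 20.9
tool_pos: [0.6026, -0.1808, 0.2485]
ee_rot: [-3.142, 0.0, 1.949]
wrist_force: [0.4, 0.6, -7.1]
width: 0.0218
finger_force: 30.0
```

```bash
python3 tr.py 6 side | tail -2
```

```text
c [ 0.01776269  0.00571034 -0.00917335] amp 0.010805477941012234 phase 1.0140022065360317 res 0.0015667732341804103
21.2 [ 0.6026069  -0.18076676  0.2485039 ] [3.14157285e+00 1.14594908e-04 1.94879008e+00] [ 0.05083208 -0.35681787 -7.28262535] 0.021976610550977334
```

Request:
{"method": "carry_out", "body": {"commands": [[0,0,0.002,0,0,0],[0,0,0.005,0,0,0],[0,0,0.008,0,0,0],[0,0,0.011,0,0,0],[0,0,0.013,0,0,0]]}}

```text
time: 21.7
tool_pos: [0.6024, -0.1807, 0.2348]
ee_rot: [-3.141, -0.0, 1.949]
wrist_force: [0.2, -0.1, -7.5]
width: 0.0221
finger_force: 30.0
```

Request:
{"method": "carry_out", "body": {"commands": [[0,0,0.0015,0,0,0],[0,0,0.003,0,0,0],[0,0,0.0045,0,0,0],[0,0,0.0055,0,0,0],[0,0,0.006,0,0,0]]}}

```text
time: 22.2
tool_pos: [0.6026, -0.1807, 0.2294]
ee_rot: [-3.142, 0.0, 1.949]
wrist_force: [0.4, -0.7, -7.5]
width: 0.022
finger_force: 30.0
```

Request:
{"method": "carry_out", "body": {"commands": [[0,0,0.0005,0,0,0],[0,0,0.001,0,0,0],[0,0,0.0015,0,0,0],[0,0,0.002,0,0,0],[0,0,0.002,0,0,0]]}}

```text
time: 22.7
tool_pos: [0.6026, -0.1808, 0.2274]
ee_rot: [-3.141, -0.0, 1.949]
wrist_force: [0.6, 0.1, -6.9]
width: 0.022
finger_force: 30.0
```

Request:
{"method": "carry_out", "body": {"commands": [[0,0,0.0003,0,0,0],[0,0,0.0006,0,0,0],[0,0,0.0009,0,0,0],[0,0,0.001,0,0,0],[0,0,0.001,0,0,0]]}}

```text
time: 23.2
tool_pos: [0.6026, -0.1808, 0.2265]
ee_rot: [-3.142, 0.0, 1.949]
wrist_force: [-0.1, -0.3, -7.4]
width: 0.0218
finger_force: 30.0
```

Request:
{"method": "carry_out", "body": {"commands": [[0,0,0.0002,0,0,0],[0,0,0.0004,0,0,0],[0,0,0.0006,0,0,0],[0,0,0.0008,0,0,0],[0,0,0.0008,0,0,0]]}}

```text
time: 23.7
tool_pos: [0.6027, -0.1808, 0.2264]
ee_rot: [3.141, 0.001, 1.949]
wrist_force: [0.4, 0.1, -4.0]
width: 0.0219
finger_force: 30.0
```

Contact: the load is starting to come off. I'll lower a little more.

Request:
{"method": "carry_out", "body": {"commands": [[0,0,0.0002,0,0,0],[0,0,0.0005,0,0,0],[0,0,0.0008,0,0,0],[0,0,0.0008,0,0,0],[0,0,0.0008,0,0,0]]}}

```text
time: 24.2
tool_pos: [0.6029, -0.1808, 0.2264]
ee_rot: [3.14, 0.002, 1.949]
wrist_force: [-1.9, 0.3, 5.0]
width: 0.0219
finger_force: 30.0
```

Request:
{"method": "carry_out", "body": {"commands": [[0,0,-0.0003,0,0,0],[0,0,-0.0005,0,0,0],[0,0,-0.0005,0,0,0],[0,0,-0.0005,0,0,0],[0,0,-0.0005,0,0,0]]}}

```text
time: 24.7
tool_pos: [0.6028, -0.1809, 0.2263]
ee_rot: [3.141, 0.001, 1.949]
wrist_force: [-1.3, 0.9, 5.1]
width: 0.0216
finger_force: 30.0
```

Request:
{"method": "carry_out", "body": {"commands": [[0,0,0,0,0,0],[0,0,0,0,0,0],[0,0,0,0,0,0],[0,0,0,0,0,0],[0,0,0,0,0,0]], "jaw": 1}}

```text
time: 25.2
tool_pos: [0.6026, -0.1808, 0.2249]
ee_rot: [-3.141, -0.0, 1.949]
wrist_force: [-0.4, -0.2, -0.2]
width: 0.0583
finger_force: 0.0
```

Request:
{"method": "carry_out", "body": {"commands": [[0,0,0,0,0,0],[0,0,0,0,0,0],[0,0,0,0,0,0],[0,0,0,0,0,0],[0,0,0,0,0,0]]}}

```text
time: 25.7
tool_pos: [0.6026, -0.1808, 0.2254]
ee_rot: [3.142, 0.0, 1.949]
wrist_force: [1.0, 0.7, 0.3]
width: 0.0938
finger_force: 0.0
```

Run:
```python
from bench import *
from h import *
s=snapshot("wrist");cv2.imwrite("pics/w4.png",s["img"][:,:,::-1]);o=get_obs();print(o["time"],o["tool_pos"],o["wrist_force"],o["width"],o["finger_force"])
```

```text
25.75 [ 0.60259611 -0.18075068  0.22543259] [ 0.31481662 -0.36715574  0.68720497] 0.09352753870283674 0.0
```

View pics/w4.png

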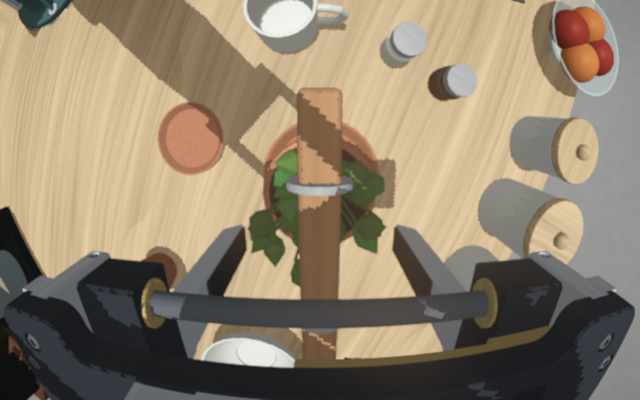

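The fingers are fully open, well clear on both sides of the bar. Retreating straight up.

Request:
{"method": "carry_out", "body": {"commands": [[0,0,-0.01,0,0,0],[0,0,-0.03,0,0,0],[0,0,-0.06,0,0,0],[0,0,-0.09,0,0,0],[0,0,-0.12,0,0,0]]}}

```text
time: 26.25
tool_pos: [0.6024, -0.1806, 0.3475]
ee_rot: [3.141, 0.001, 1.949]
wrist_force: [0.1, -0.8, -0.6]
width: 0.0942
finger_force: 0.0
```

Request:
{"method": "carry_out", "body": {"commands": [[0,0,-0.03,0,0,0],[0,0,-0.055,0,0,0],[0,0,-0.07,0,0,0],[0,0,-0.08,0,0,0],[0,0,-0.08,0,0,0]]}}

```text
time: 26.75
tool_pos: [0.6028, -0.1808, 0.4283]
ee_rot: [3.138, 0.004, 1.949]
wrist_force: [-0.1, 0.2, -0.0]
width: 0.0943
finger_force: 0.0
```

Run:
```python
from bench import *
from h import *
for n in("side","scene"):
    S=snapshot(n);X=cloud(S);im=S['img'].astype(int);D=X-[.6026,-.1808,0]
    k=(X[...,2]>.238)&(X[...,2]<.262)&(np.hypot(D[...,0],D[...,1])<.11)&(im[...,0]>1.3*im[...,2]);q=X[k];print("bar",len(q),q.min(0).round(3),q.max(0).round(3),cv2.minAreaRect(q[:,:2].astype(np.float32)*1000))
    k=(X[...,2]>.014)&(X[...,2]<.024)&(np.hypot(X[...,0]-.603,X[...,1]+.18)<.085);print('sauc',cv2.minEnclosingCircle(X[k][:,:2].astype(np.float32)*1000))
    d=load()[n];print(n,"mug etc moved px:",[ (np.abs(im[v-8:v+8,u-8:u+8]-d["img"][v-8:v+8,u-8:u+8]).mean()).round(1) for u,v in ([(345,228),(305,224),(373,194)] if n=="side" else [(305,225),(338,247),(352,265)])])
close_job()
```

```text
bar 257 [ 0.56  -0.263  0.239] [ 0.644 -0.095  0.262] ((599.2975463867188, -181.27713012695312), (28.79771614074707, 179.2976837158203), 22.471174240112305)
sauc ((602.7591552734375, -180.48974609375), 74.17815399169922)
side mug etc moved px: [np.float64(2.8), np.float64(3.4), np.float64(3.7)]
bar 493 [ 0.561 -0.269  0.238] [ 0.648 -0.093  0.261] ((604.3644409179688, -181.1185760498047), (32.44083023071289, 184.7221221923828), 20.17934226989746)
sauc ((605.516845703125, -180.78506469726562), 75.14846801757812)
scene mug etc moved px: [np.float64(2.8), np.float64(3.0), np.float64(2.8)]
the job is handed in; nothing more can be done
```

The job is handed in at about 27 s: the planter stands upright in the middle of the terracotta saucer with the gripper clear above it, after hanging nearly still (about 0.01 rad of swing or less) just above it for about 6 s, and the mug and glass shaker showed no sign of having moved.

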